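Hang the moss planter on the spring-balanced hanger arm

ROBOT

A 6-joint arm with a two-finger parallel gripper is mounted at the origin on the work surface. World frame = base frame: x ahead of the robot, y to its left, z up, the work surface at z = 0. Lengths are in mm, angles in rad, forces in N, time in s.
With the tool pointing down it reaches from about 300 to 750 mm from the base axis. Payload 8.5 kg.
Tool frame: the origin (TCP) lies on the mounting face of the last link; the fingertips stand 173 mm ahead of it and the grasp point (between the pads) lies 155 mm ahead of it; x points along the fingers, z is the direction in which the jaws open and shut, and the axes are right-handed (so a half turn about x gives the same grasp; the last joint's range is limited). The gripper opens to 85 mm and grips with 20 to 120 N. Pads are 22 mm wide; open, the fingers measure 114 mm over their backs; the gripper's body (76 mm by 85 mm) begins 54 mm behind the grasp point. The pads swing forward as they close: fully open they stand 13 mm farther back than shut.
Start: joints at [0.999, 0.381, 1.297, -0, 1.464, -0.215], TCP at [192.094, 515.346, 404.722] pointing down, gripper open.
Joint ranges: [-3.11, 3.11], [-0.89, 2.33], [0.22, 2.48], [-1.42, 4.56], [0.17, 2.85], [-2.88, 2.88]. Speed limits (rad/s): [2.39, 2.39, 3.14, 3.14, 3.14, 3.14].

INTERFACE

Orientations are given as a unit quaternion [w, x, y, z].
In Python, from workcell import robot gives the robot as it stands.
- The arm moves only by the tool carry_out, never from a script. Its argument "commands" is a list that holds one entry, the list of rows, each a list of 5 numbers: the finger opening in mm, from 0 to 85.4, then the shift along the tool's x, y, z in mm, then the turn about the tool's x in degrees. A call has exactly 10 rows; each row is the pose to reach, as a shift and turn from the pose commanded when the call began, along the tool's axes at that moment; what a row does not reach only later rows make up. A row lasts 1/8 s, in which the tool goes at most 62.5 mm and 10.7 degrees, less where a joint would pass 70% of its speed; a pose out of reach is approached as far as the arm can. A call with a gripper value outside its range is refused whole. The fingers move at their own pace and stop on an object; "grip_force" is the grip in N (left out, the last holds). Time passes only in rows, so rows that repeat a pose let the fingers close, or fill a call up. It gives the time, the measured TCP pose, the force and the opening at its end, in the units of the state.
- robot.observe(): the state, without advancing time (a new reading comes with each control period).
- robot.grab_frame(name): name is "side" or "top"; returns a dict with "pixels" (420x560x3 uint8, blue, green, red), "fx", "fy", "cx", "cy" (pixels), "extrinsics" (4x4, takes a point from camera to world coordinates). Camera axes: x right, y up, looking along -z (the intrinsics and any distortion apply to the point x, -y, -z); pixel columns grow to the right and rows downward; lengths in mm; the calibration is good to about 2 mm. A picture is of the moment at which its call begins. There is no depth.
- robot.hand_in(): hands the job in, once; it reports no verdict.
Trained networks look in a picture, given as the dict that the camera call returned (one of the last four; its "shot" number tells which), for a name from the list of things; names that differ only in an ending like _2 or _b are one class to them, and where a whole thing is asked for, a point or a joint stands for the part that bears it (a point fixed in the world has none). Each returns a list of dicts, best first, with "score" (0 to 1); they miss things now and then, are a little off and sometimes report something else, mostly with a low value. They report only what shows in the picture. A call takes as long as a camera call.
- robot.regions_of(picture, name): "region" (420x560 bool, what is visible of it) and "point" ([column, row] in pixels, amid what is visible of it).
The state is a dict: "t": time; "joints": joint angles; "qvel": joint speeds; "tau": joint torques, N m; "eef_pos": TCP position; "eef_rot": TCP orientation; "force": force on the tool from outside, world axes, zero at the start; "wrist_torque": the same for the moment, N m; "gripper_width": opening from 0.0 (shut) to 1.0 (fully open).
Only numpy, scipy, OpenCV 4.12 (cv2) and the standard library are available. Lean on these libraries where they do the work, as an engineer would, in place of code of your own. Each camera call takes 0.05 s, during which the arm holds its last target. There are 200 camera calls.

TASK

Pick the cedar moss planter up by its dowel handle and hang it, level, by that handle in both hooks of the spring-balanced hanger arm. The arm sinks under the weight: keep hold and let the planter down slowly with it until the arm carries the whole weight and has come to rest, and only then let go, so that the arm neither drops nor springs up; do not push on the arm itself or force it down onto its lower stop, keep the planter upright, and leave the pot, the terrarium and the chopstick where they are.

Things in the scene. Friction and masses are not known exactly. Their poses are not given: they have to be found in the camera images.
- planter: Loose cedar planter of soil and low moss, 0.36 to 0.92 kg (wetness differs). Trough 118 mm in x, 194 mm in y, 59 mm high, moss to 72 mm. Two end boards (42 mm wide, 12 mm thick, inner faces 85 mm either side of the middle) rise to 162 mm and carry a round dowel handle, 20 mm thick, 214 mm long, along y. Origin: centre of the underside, z up; both ways round are alike.
- handle (a point): Middle of the dowel handle, on its axis, 145 mm above the planter's underside, over its centre of mass; axes as the planter's (y along the dowel). The dowel is free between the end boards.
- boom (a joint): Angle of the spring hanger arm, rad: 0 empty, at its upper stop (rising about 0.2 rad to the fork); grows as the fork sinks, 250 mm per rad; 0.43 lower stop. It begins to sink at about 2 N on the hooks, then about 12 mm per newton, so the planter rests 15 to 90 mm below the empty height, by its weight. Lightly damped: let go out of balance it drops or springs up and bounces.
- stand: Fixed round black iron foot, 190 mm across, with a 42 mm thick sleeve to 134 mm height, on the table beyond the fork. It carries the column and the arm. Origin: centre of the underside.
- column: Fixed 25 mm aluminium column in the stand's sleeve, at a different height and turn each time, with a 66 mm black spring drum on top at the arm's level pivot axis, 207 mm above this origin and 250 mm from the fork. Origin: foot of the column, on its axis; the arm points to its -x.
- bonsai_pot: Loose brown glazed oblong bonsai pot, 114 x 157 x 54 mm, empty, a bystander. Origin: centre of the underside.
- terrarium: Loose glass terrarium jar with its lid on, 112 mm across, 166 mm high, a bystander. Origin: centre of the underside.
- chopstick: Loose wooden chopstick lying on the table, 228 mm long, 7 mm thick, a bystander. Origin: near its middle, on the table.
- hook_tip (a point): Upturned end of the hook on the seat's +y side (the other is 110 mm to -y), the top of its 11 mm ball, about 22 mm to -x of the seat and 26 mm above it. The dowel must pass over both ends (its axis 35 mm or more above the seat) before it is lowered straight down into the saddles.
- seat (a point): Seat of the steel fork on the hanger arm: two hooks of 8 mm rod, 110 mm apart along its y (102 free), each a rounded saddle open at the top. The point: axis of the 20 mm dowel when it lies in both, midway between (4.5 mm play in x and downwards). x points back along the arm to the column, roughly away from the robot, level when empty; 30 to 100 mm to +x the prongs run to a cross bar.

How it is judged (in metres and radians):
On the way, in this order (a step that is already met when the one before it is completed fails the run):
1. the planter is lifted clear of the table, held by the fingers (height (world z) of planter above 0.05 m and contact force between the fingers and planter above 1 N), for 0.2 s.
2. the handle lies in the hooks and the arm has begun to sink under it while the planter is still held (distance between handle and seat below 0.02 m and value of joint boom above 0.02 rad and contact force between planter and column above 1 N and contact force between the fingers and planter above 1 N), for 0.2 s.
At the end, for the whole second after the job is handed in: The planter hangs by its dowel in both hooks (handle within 20 mm of the seat point and at most 8 mm above it, within 0.12 rad of its y), upright within 0.15 rad, let go and at rest (0.05 m/s), the arm sunk to 0.03-0.405 rad and still (0.06 rad/s) (distance between handle and seat below 0.02 m and z of handle in the frame of seat below 0.008 m and angle between the y axis of planter and the y axis of seat, either way round below 0.12 rad and angle between planter's own z axis and vertical below 0.15 rad and contact force between planter and column above 2 N and value of joint boom between 0.03 and 0.405 rad and velocity of joint boom between -0.06 and 0.06 rad/s and linear speed of planter below 0.05 m/s and contact force between the fingers and planter below 0.05 N); the robot touches nothing.
It fails at once if the planter is let go out of balance and the hanger arm drops or springs up (more than 0.28 rad/s, 70 mm/s at the hooks, with the fingers off), or the arm is moved faster than 0.6 rad/s at any time ((contact force between the fingers and planter below 0.05 N and (velocity of joint boom above 0.28 rad/s or velocity of joint boom below -0.28 rad/s)) or (velocity of joint boom above 0.6 rad/s or velocity of joint boom below -0.6 rad/s)).
It fails at once if the hanger arm is forced down onto its lower stop (beyond 0.415 rad) or the planter pressed on the hooks with more than 16 N (value of joint boom above 0.415 rad or contact force between planter and column above 16 N).
It fails at once if the robot pushes on the hanger arm or its column with more than 5 N (contact force between any of the fingers, the arm and column above 5 N).
It fails at once if the planter is tipped by more than 0.4 rad (angle between planter's own z axis and vertical above 0.4 rad).
It fails at once if the bonsai pot, the terrarium or the chopstick is moved by more than 15 mm (distance of any of bonsai_pot, terrarium, chopstick from where it was at the start of the episode above 0.015 m).
It also fails if it takes over 67 s, if anything falls off the work surface, if the arm or the gripper's body presses on something with over 40 N, if the wrist force passes 120 N, or if a joint passes its speed limit or range.

## Working session

There is one attempt and no reset: what is moved stays moved. The work goes in short steps, Python scripts to look and compute and a tool call to move; the robot and the scene stay as the last step left them, time stands still between calls to the robot, and variables do not carry over. Pictures are saved under pics/ and viewed, about 8 in all and at most 12, crops included, and the job is handed in when it is done.

Besides the shell and the picture viewer there is one more tool, called after ">>>" in YAML: its name, and indented under it one key for each argument. carry_out: Moves the arm, as the interface text tells. Its arguments: {"type":"object","properties":{"commands":{"type":"array"},"grip_force":{"type":"number"}},"required":["commands"]}

```bash
mkdir -p pics; ls; python3 - <<'E'
from workcell import robot
import cv2,numpy as np
s=robot.observe();print(s)
for n in("side","top"):
    f=robot.grab_frame(n);cv2.imwrite(f"pics/a_{n}.png",f["pixels"])
    print(n,{k:f[k] for k in f if k not in("pixels",)})
    for o in("planter","handle","seat","hook_tip","column","stand","bonsai_pot","terrarium","chopstick"):
        for r in robot.regions_of(f,o)[:2]:
            ys,xs=np.where(r["region"]);print(o,round(r["score"],2),r["point"],xs.min(),xs.max(),ys.min(),ys.max())
E
```

```text
pics
{'t': 0.0, 'joints': array([ 9.98708820e-01,  3.81231911e-01,  1.29826072e+00,  4.93393665e-05,
        1.46360928e+00, -2.15283936e-01]), 'qvel': array([ 6.06232619e-04, -1.85224988e-03,  1.74195449e-03, -3.30278294e-05,
       -2.71568437e-03, -1.53117187e-03]), 'tau': array([-2.83153912e-05, -4.48457980e+01, -2.31278443e+01, -3.13678702e-04,
        4.74952729e-03,  1.23143266e-05]), 'eef_pos': array([192.07463873, 515.3329065 , 404.0923162 ]), 'eef_rot': array([ 0.58029386, -0.40352183,  0.58129347,  0.40314646]), 'force': array([ 0.09935212, -0.55773537,  0.47042595]), 'wrist_torque': array([0.01182366, 0.00867707, 0.00828461]), 'gripper_width': 1.002541051894013}
side {'fx': 403.2494585030392, 'fy': 403.2494585030392, 'cx': 277.7940004593525, 'cy': 209.23799214073682, 'extrinsics': array([[ 8.51406156e-01,  3.70923761e-01, -3.70841100e-01,
         1.83310380e+02],
       [-5.24427996e-01,  6.14280013e-01, -5.89606091e-01,
        -5.08667421e+02],
       [ 9.10136739e-03,  6.96473710e-01,  7.17524589e-01,
         9.21126508e+02],
       [ 0.00000000e+00,  0.00000000e+00,
[... 663 characters left out ...]
ray([[ 2.75906912e-02,  9.89388654e-01, -1.42649375e-01,
         4.03400857e+02],
       [-9.99342181e-01,  3.06607464e-02,  1.93681402e-02,
         9.61412862e+01],
       [ 2.35363545e-02,  1.42021157e-01,  9.89583767e-01,
         1.39805103e+03],
       [ 0.00000000e+00,  0.00000000e+00,  0.00000000e+00,
         1.00000000e+00]]), 'shot': 2}
planter 0.77 [411.7, 235.2] 372 454 214 257
handle 0.92 [409.1, 234.8] 372 454 214 256
seat 0.71 [251.3, 168.5] 210 270 118 225
hook_tip 0.77 [249.7, 176.1] 211 269 118 225
column 0.88 [255.0, 154.5] 209 270 113 226
stand 0.59 [267.9, 155.0] 231 288 126 178
terrarium 0.89 [132.6, 254.9] 110 157 235 271
chopstick 0.61 [372.9, 193.3] 342 390 175 207
```

```bash
python3 - <<'E'
import cv2,numpy as np
a=cv2.imread("pics/a_side.png");b=cv2.imread("pics/a_top.png")
cv2.imwrite("pics/s1.png",cv2.resize(a[120:420,140:430],(773,800)[0:1]+(800,) if 0 else (580,600),interpolation=cv2.INTER_CUBIC))
cv2.imwrite("pics/t1.png",cv2.resize(b[90:300,190:470],(800,600),interpolation=cv2.INTER_CUBIC))
E
```

```text
(no output)
```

View pics/s1.png

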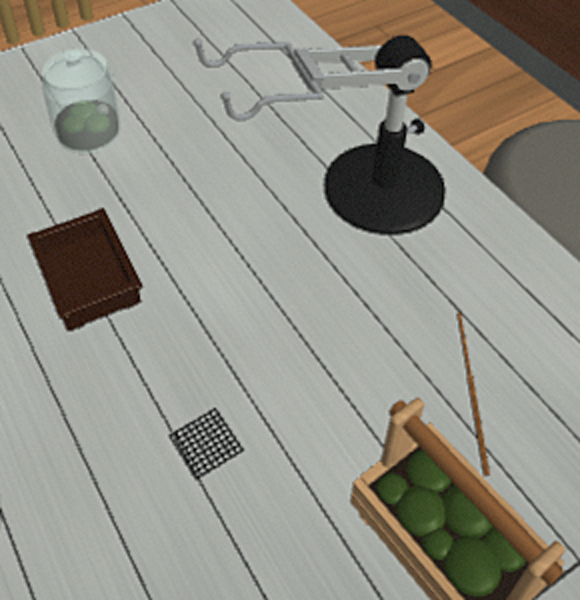

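View pics/t1.png

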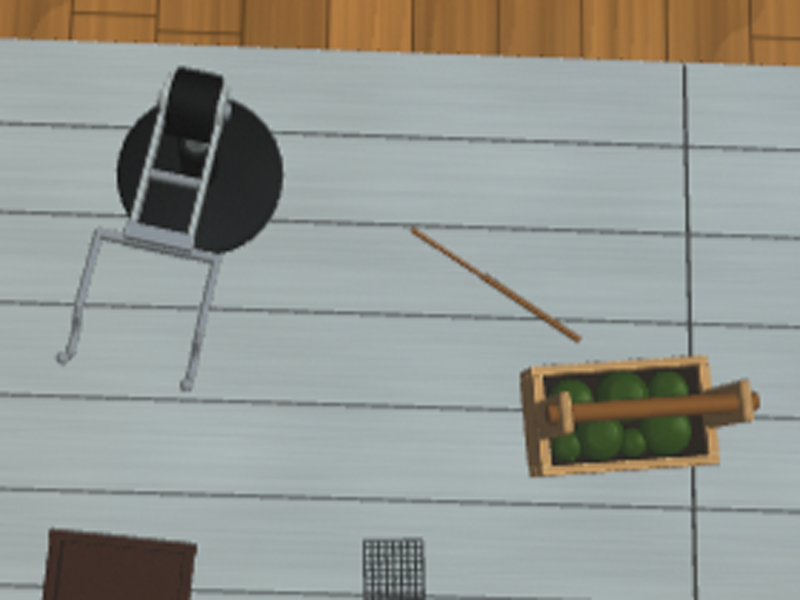

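The pictures show the planter at lower right and the hook tips at about top (212,215) and (255.5,225), side (239,141.5) and (254,169.5). The chopstick lies beside the planter.

```bash
cat > h.py <<'E'
import numpy as np,cv2
from workcell import robot
def ray(f,p):
    E=f["extrinsics"];d=E[:3,:3]@np.array([(p[0]-f["cx"])/f["fx"],-(p[1]-f["cy"])/f["fy"],-1]);return E[:3,3],d/np.linalg.norm(d)
def tri(fs,ps):
    A=0;b=0
    for f,p in zip(fs,ps):
        o,d=ray(f,p);M=np.eye(3)-np.outer(d,d);A=A+M;b=b+M@o
    x=np.linalg.solve(A,b);return x,[round(float(np.linalg.norm((np.eye(3)-np.outer(d,d))@(x-o))),1) for o,d in (ray(f,p) for f,p in zip(fs,ps))]
def onz(f,p,z):
    o,d=ray(f,p);return o+d*(z-o[2])/d[2]
def proj(f,X):
    E=f["extrinsics"];c=E[:3,:3].T@(np.asarray(X,float)-E[:3,3]);return np.array([f["cx"]+f["fx"]*c[0]/-c[2],f["cy"]-f["fy"]*c[1]/-c[2]])
E
python3 - <<'E'
from h import *
np.set_printoptions(precision=1,suppress=True)
s=robot.grab_frame("side");t=robot.grab_frame("top")
for n,a,b in(("tipL",(239,141.5),(211.7,215.3)),("tipR",(254,169.5),(255.5,225.1)),("dowL",(338.5,324),(381.8,233.5)),("dowR",(419,407.5),(455,230.4)),("crossL",(286.5,141.5),(224.5,171)),("crossR",(300,168.5),(266,181)),("pivot",(341,152),(258,128))):
    print(n,*tri((s,t),(a,b)))
print("z145",onz(t,(381.8,233.5),145),onz(t,(455,230.4),145),onz(s,(338.5,324),145),onz(s,(419,407.5),145))
print("chop",onz(t,(334.5,170.5),4),onz(t,(392.5,209),4))
from scipy.spatial.transform import Rotation as R
q=robot.observe()["eef_rot"];print(R.from_quat(np.roll(q,-1)).as_matrix())
def crop(im,x0,y0,w,h,k):return cv2.resize(im[y0:y0+h,x0:x0+w],None,fx=k,fy=k,interpolation=cv2.INTER_CUBIC)
a=crop(s["pixels"],225,125,80,70,5);b=crop(t["pixels"],195,160,80,70,5);c=crop(s["pixels"],310,315,120,70,3.333);d=crop(t["pixels"],365,205,100,60,4)
o=np.zeros((600,800,3),np.uint8)
for im,(y,x) in((a,(0,0)),(b,(0,400)),(c,(350,0)),(d,(350,400))):
    o[y:y+im.shape[0],x:x+im.shape[1]]=im[:600-y,:800-x]
cv2.imwrite("pics/b.png",o)
E
```

```text
tipL [537.3 244.5 312.1] [1.8, 1.8]
tipR [517.5 134.6 308.6] [2.8, 2.8]
dowL [ 518.5 -222.6  142.3] [0.0, 0.0]
dowR [ 534.3 -432.2  154.5] [2.2, 2.2]
crossL [660.7 220.1 280.3] [4.7, 4.7]
crossR [635.8 113.  276.1] [1.6, 1.6]
pivot [787.6 139.5 248.9] [2.2, 2.2]
z145 [ 518.2 -222.   145. ] [ 533.5 -434.8  145. ] [ 517.3 -223.6  145. ] [ 540.7 -432.3  145. ]
chop [ 732.4 -103.9    4. ] [ 611.5 -292.9    4. ]
[[ 0.  -0.9  0.3]
 [-0.   0.3  0.9]
 [-1.  -0.  -0. ]]
```

View pics/b.png

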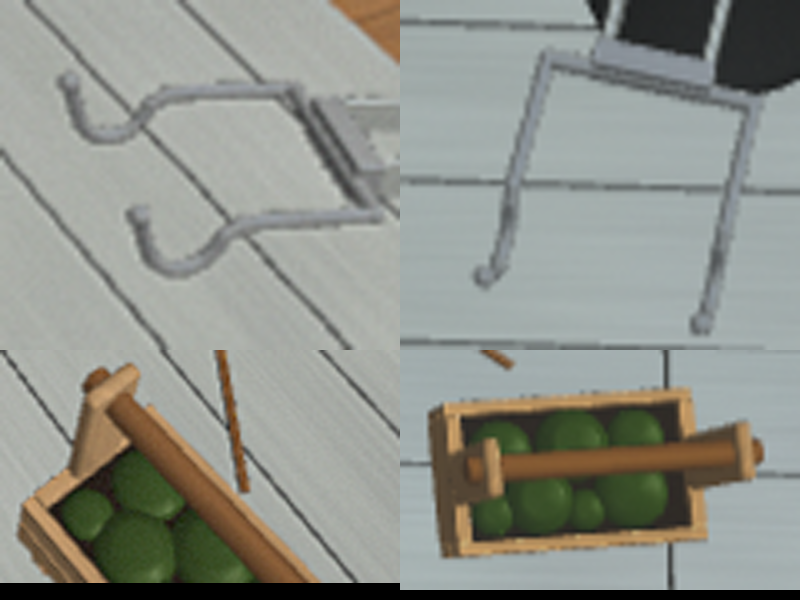

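```bash
cat >> h.py <<'E'
from scipy.spatial.transform import Rotation as R
def shift(target,yaw=None):
    "target TCP world xyz, yaw = desired heading of tool z -> tool shift and turn (deg)"
    s=robot.observe();M=R.from_quat(np.roll(s["eef_rot"],-1)).as_matrix()
    y0=np.arctan2(M[1,2],M[0,2]);sh=M.T@(np.asarray(target)-s["eef_pos"])
    tn=None if yaw is None else -np.degrees((yaw-y0+np.pi/2)%np.pi-np.pi/2)
    print("t",round(s["t"],2),"pos",s["eef_pos"].round(1),"yaw",round(y0,4),"F",s["force"].round(2),"w",round(s["gripper_width"],3),"SHIFT",sh.round(1),"TURN",tn)
    return sh,tn
E
python3 - <<'E'
from h import *
shift([527,-328,405],0.085)
s=robot.grab_frame("side");t=robot.grab_frame("top")
L=tri((s,t),((238.4,140.8),(211.7,215.3)));Q=tri((s,t),((252.8,167.9),(255.1,224.6)));print(L,Q)
E
```

```text
t 1.1 pos [192.1 515.3 404.7] yaw 1.214 F [ 0.6  -0.04 -0.4 ] w 0.996 SHIFT [-2.000e-01 -6.084e+02 -6.733e+02] TURN 64.6872512122862
(array([536.41130638, 244.36089439, 314.80761037]), [1.1, 1.1]) (array([516.8991533 , 136.07403656, 312.92297835]), [1.4, 1.4])
```

>>> carry_out:
  commands:
    - [[85,0,-40,-45,7],[85,0,-81,-90,14],[85,0,-122,-135,21],[85,0,-162,-180,28],[85,0,-203,-224,35],[85,0,-243,-269,42],[85,0,-284,-314,49],[85,0,-324,-359,56],[85,0,-365,-404,62],[85,0,-405,-449,64.7]]
  grip_force: 60

```text
t: 2.45
eef_pos: [415.1, -49.0, 405.0]
eef_rot: [0.707, -0.029, 0.706, 0.029]
force: [1.2, 0.0, -0.8]
gripper_width: 0.993
```

```bash
python3 -c "
from h import *
shift([527,-328,405],0.085)"
```

```text
t 2.45 pos [415.1 -49.  405. ] yaw 0.082 F [ 1.2   0.03 -0.84] w 0.993 SHIFT [ 1.000e-01 -2.872e+02  8.870e+01] TURN -0.17400234144790042
```

>>> carry_out:
  commands:
    - [[85,0,-48,15,0],[85,0,-96,30,0],[85,0,-144,45,0],[85,0,-192,60,0],[85,0,-240,74,0],[85,0,-287,88.7,0],[85,0,-287,88.7,0],[85,0,-287,88.7,0],[85,0,-287,88.7,0],[85,0,-287,88.7,0]]

```text
t: 3.7
eef_pos: [527.4, -324.5, 405.2]
eef_rot: [0.707, -0.03, 0.706, 0.03]
force: [-0.0, 0.2, 0.3]
gripper_width: 0.995
```

```bash
python3 - <<'E'
from h import *
shift([527,-328,300],0.085)
t=robot.grab_frame("top");s=robot.grab_frame("side")
a=cv2.resize(t["pixels"][170:290,350:480],None,fx=3,fy=3,interpolation=cv2.INTER_CUBIC)
b=cv2.resize(s["pixels"][290:420,290:430],None,fx=2.8,fy=2.8,interpolation=cv2.INTER_CUBIC)
o=np.zeros((370,790,3),np.uint8);o[:360,:390]=a;o[:364,395:787]=b;cv2.imwrite("pics/c.png",o)
E
```

```text
t 3.7 pos [ 527.4 -324.5  405.2] yaw 0.0856 F [-0.05  0.15  0.27] w 0.995 SHIFT [105.2  -3.4  -0.7] TURN 0.03383133111950121
```

View pics/c.png

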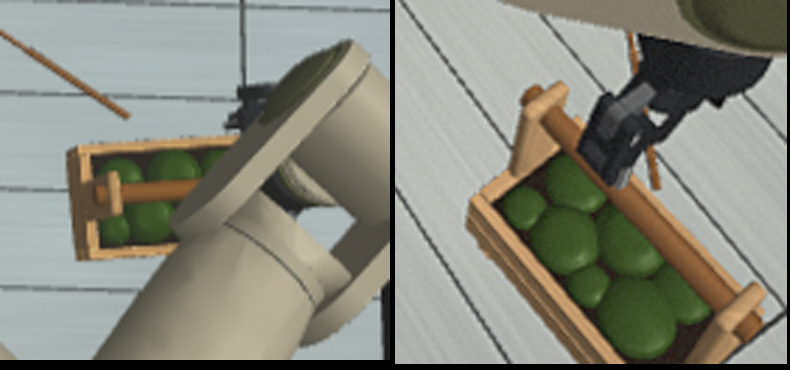

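The gripper stands over the dowel and between the end boards. The next move takes it down and closes it.

>>> carry_out:
  commands:
    - [[85,20,-3.4,-0.7,0],[85,40,-3.4,-0.7,0],[85,60,-3.4,-0.7,0],[85,80,-3.4,-0.7,0],[85,95,-3.4,-0.7,0],[85,105,-3.4,-0.7,0],[85,105,-3.4,-0.7,0],[50,105,-3.4,-0.7,0],[35,105,-3.4,-0.7,0],[25,105,-3.4,-0.7,0]]
  grip_force: 60

```text
t: 5.05
eef_pos: [527.0, -328.7, 300.1]
eef_rot: [0.707, -0.03, 0.706, 0.03]
force: [1.0, 0.6, -0.5]
gripper_width: 0.371
```

>>> carry_out:
  commands:
    - [[15,0,0,0,0],[10,0,0,0,0],[5,0,0,0,0],[0,0,0,0,0],[0,0,0,0,0],[0,0,0,0,0],[0,0,0,0,0],[0,0,0,0,0],[0,0,0,0,0],[0,0,0,0,0]]

```text
t: 6.3
eef_pos: [526.9, -328.7, 300.1]
eef_rot: [0.706, -0.03, 0.707, 0.03]
force: [-4.4, 1.3, 5.0]
gripper_width: 0.211
```

```bash
python3 -c "
from h import *
shift([527,-328,300],0.085)"
```

```text
t 6.3 pos [ 526.9 -328.7  300.1] yaw 0.0849 F [-4.39  1.3   5.01] w 0.211 SHIFT [0.1 0.7 0.2] TURN -0.006478679122637402
```

>>> carry_out:
  commands:
    - [[0,-5,0,0,0],[0,-15,0,0,0],[0,-30,0,0,0],[0,-55,0,0,0],[0,-85,0,0,0],[0,-115,0,0,0],[0,-145,0,0,0],[0,-175,0,0,0],[0,-200,0,0,0],[0,-210,0,0,0]]

```text
t: 7.55
eef_pos: [526.7, -328.4, 511.8]
eef_rot: [0.707, -0.031, 0.706, 0.029]
force: [0.5, 0.4, -9.1]
gripper_width: 0.215
```

>>> carry_out:
  commands:
    - [[0,0,5,0,1],[0,0,15,0,2],[0,0,30,0,4],[0,0,50,0,6],[0,0,70,0,8],[0,0,90,0,10],[0,0,110,0,12],[0,0,130,0,14],[0,0,145,0,15],[0,0,150,0,15.5]]

```text
t: 8.8
eef_pos: [514.1, -178.0, 509.3]
eef_rot: [0.704, 0.066, 0.704, -0.065]
force: [0.8, -0.2, -9.1]
gripper_width: 0.212
```

```bash
python3 - <<'E'
from h import *
shift([470,190,510],-0.18)
t=robot.grab_frame("top");s=robot.grab_frame("side")
o=np.zeros((420,800,3),np.uint8);o[:,:400]=cv2.resize(t["pixels"][80:290,230:430],(400,420));o[:,400:]=cv2.resize(s["pixels"][120:420,150:436],(400,420));cv2.imwrite("pics/d.png",o)
E
```

```text
t 8.8 pos [ 514.1 -178.   509.3] yaw -0.1851 F [ 0.85 -0.21 -9.06] w 0.212 SHIFT [-3.000e-01  3.536e+02 -1.111e+02] TURN -0.292122607992544
```

View pics/d.png

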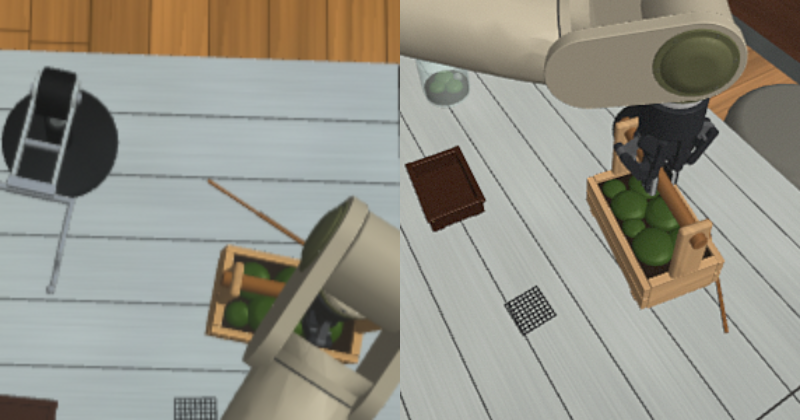

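Held weight is about 9 N, so the arm should sink about 85 mm. I will go around on the -x side, so that the end boards don't strike the hooks.

>>> carry_out:
  commands:
    - [[0,0,6,-5,0],[0,0,22,-16,0],[0,0,45,-33,0],[0,0,71,-52,0],[0,0,98,-72,0],[0,0,125,-92,0],[0,0,152,-111,0],[0,0,178,-130,0],[0,0,200,-146,0],[0,0,213,-156,0]]

```text
t: 10.15
eef_pos: [398.9, 60.3, 510.0]
eef_rot: [0.704, 0.065, 0.704, -0.065]
force: [0.8, 0.1, -8.9]
gripper_width: 0.208
```

>>> carry_out:
  commands:
    - [[0,2,6,0,0],[0,4,20,-1,0],[0,6,40,-2,0],[0,8,62,-3,0],[0,10,84,-4,0],[0,12,106,-5,0],[0,15,126,-6,0],[0,18,142,-7,0],[0,20,149,-8,0],[0,20,151,-8,0]]

```text
t: 11.4
eef_pos: [420.5, 208.9, 489.4]
eef_rot: [0.704, 0.065, 0.704, -0.066]
force: [0.6, 0.4, -8.6]
gripper_width: 0.21
```

```bash
python3 - <<'E'
from h import *
shift([548.3-.984*130,186.3+.179*130,489],-0.18)
t=robot.grab_frame("top");s=robot.grab_frame("side")
o=np.zeros((450,800,3),np.uint8);o[:,:400]=cv2.resize(t["pixels"][100:280,150:310],(400,450));o[:,400:]=cv2.resize(s["pixels"][100:280,190:350],(400,450));cv2.imwrite("pics/e.png",o)
E
```

```text
t 11.4 pos [420.5 208.9 489.4] yaw -0.1856 F [ 0.6   0.42 -8.57] w 0.21 SHIFT [ 0.4  0.6 -0.3] TURN -0.32193904447066907
```

View pics/e.png

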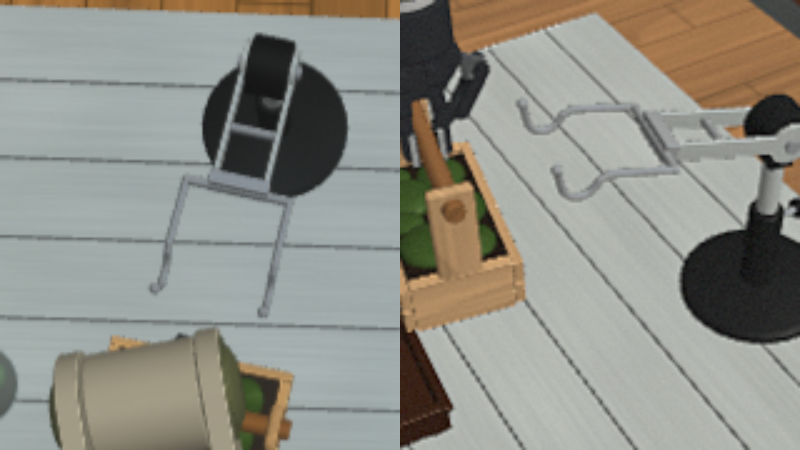

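The planter is held level before the hooks, dowel end near side (211,184) and top (265,271). The next numbers compare that with the tips.

```bash
python3 - <<'E'
from h import *
np.set_printoptions(precision=1,suppress=True)
t=robot.grab_frame("top");s=robot.grab_frame("side")
print(tri((s,t),((211.2,184),(265.3,271.2))))
for X in((401,103.7,334),(420.5,208.9,334)):print(proj(s,X),proj(t,X))
for X in((536.4,244.4,314.8),(516.9,136.1,312.9)):print("tip",proj(s,X),proj(t,X))
E
```

```text
(array([401.9, 107.4, 338.9]), [0.1, 0.1])
[211.8 186.8] [266.8 271.7]
[200.1 157.4] [223.2 262.2]
tip [237.9 140.9] [211.9 214.9]
tip [252.2 168. ] [255.3 224.1]
```

>>> carry_out:
  commands:
    - [[0,0,0,5,0],[0,0,0,18,0],[0,0,0,33,0],[0,0,0,50,0],[0,0,0,67,0],[0,0,0,84,0],[0,0,0,100,0],[0,0,0,115,0],[0,0,0,126,0],[0,0,0,130,0]]

```text
t: 12.85
eef_pos: [548.9, 184.5, 489.4]
eef_rot: [0.704, 0.066, 0.704, -0.066]
force: [-0.1, -0.3, -9.0]
gripper_width: 0.218
```

```bash
python3 - <<'E'
from h import *
shift([548.3,186.3,489],-0.18)
t=robot.grab_frame("top");s=robot.grab_frame("side")
o=np.zeros((500,800,3),np.uint8);o[:,:400]=cv2.resize(t["pixels"][150:250,190:270],(400,500),interpolation=cv2.INTER_CUBIC);o[:,400:]=cv2.resize(s["pixels"][110:210,220:300],(400,500),interpolation=cv2.INTER_CUBIC);cv2.imwrite("pics/f.png",o)
E
```

```text
t 12.85 pos [548.9 184.5 489.4] yaw -0.1861 F [-0.12 -0.25 -9.04] w 0.218 SHIFT [ 0.4  1.6 -0.9] TURN -0.34677800844028767
```

View pics/f.png

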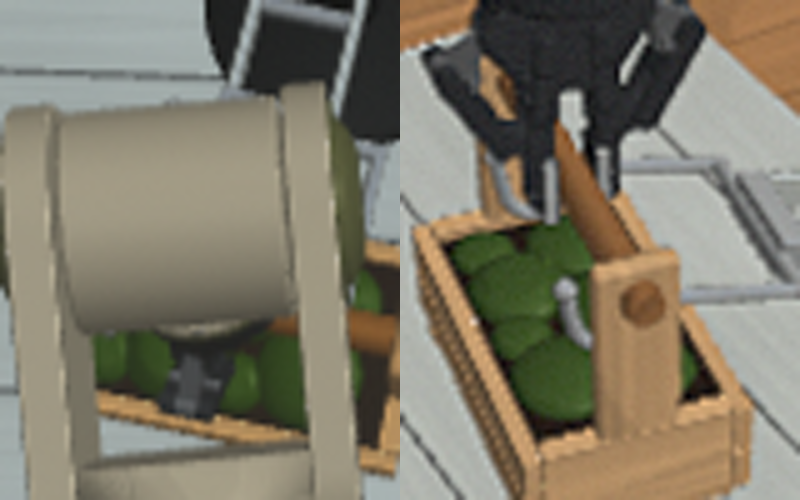

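Tip in view at side (253,168), dowel end at (269,171): the hook lies on the -x side of the dowel between the boards, as planned. The planter goes down slowly while I watch the force.

>>> carry_out:
  commands:
    - [[0,4,1,-0.5,0],[0,8,1,-0.5,0],[0,12,1,-0.5,0],[0,16,1,-0.5,0],[0,20,1,-0.5,0],[0,23,1,-0.5,0],[0,26,1,-0.5,0],[0,29,1,-0.5,0],[0,31,1,-0.5,0],[0,32,1,-0.5,0]]

```text
t: 14.2
eef_pos: [547.8, 185.8, 457.6]
eef_rot: [0.704, 0.066, 0.704, -0.066]
force: [0.4, 0.1, -9.8]
gripper_width: 0.215
```

>>> carry_out:
  commands:
    - [[0,1,0,0,0],[0,2,0,0,0],[0,3,0,0,0],[0,4,0,0,0],[0,5,0,0,0],[0,6,0,0,0],[0,7,0,0,0],[0,8,0,0,0],[0,9,0,0,0],[0,10,0,0,0]]

```text
t: 15.45
eef_pos: [547.8, 185.8, 447.7]
eef_rot: [0.704, 0.066, 0.704, -0.066]
force: [-0.1, -0.1, -9.3]
gripper_width: 0.211
```

>>> carry_out:
  commands:
    - [[0,1,0,0,0],[0,2,0,0,0],[0,3,0,0,0],[0,4,0,0,0],[0,5,0,0,0],[0,6,0,0,0],[0,7,0,0,0],[0,8,0,0,0],[0,9,0,0,0],[0,10,0,0,0]]

```text
t: 16.7
eef_pos: [547.8, 185.8, 437.7]
eef_rot: [0.704, 0.066, 0.704, -0.066]
force: [-0.5, -0.2, -6.0]
gripper_width: 0.215
```

```bash
python3 - <<'E'
from h import *
shift([548.3,186.3,489],-0.18)
s=robot.grab_frame("side")
cv2.imwrite("pics/g.png",cv2.resize(s["pixels"][110:220,215:365],(750,550),interpolation=cv2.INTER_CUBIC))
E
```

```text
t 16.7 pos [547.8 185.8 437.7] yaw -0.1858 F [-0.45 -0.21 -6.04] w 0.215 SHIFT [-51.3   0.6   0.4] TURN -0.32949091918563206
```

View pics/g.png

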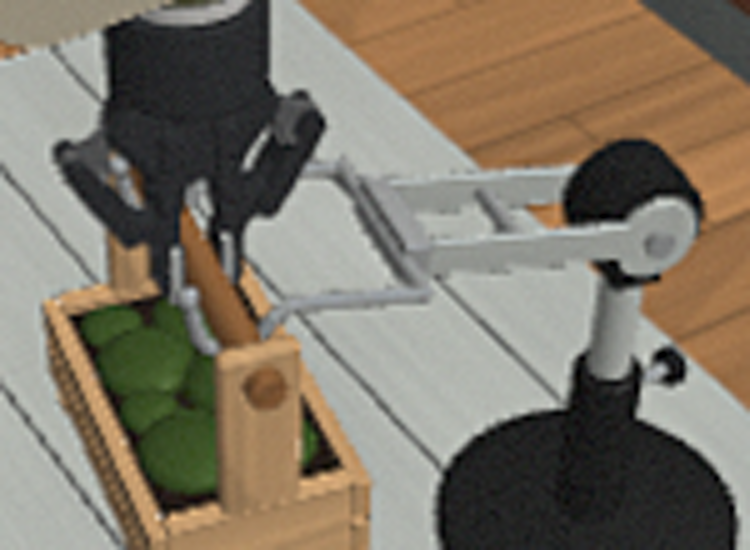

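The dowel lies in both hooks and part of the weight has gone over (9.1 to 6 N), with the arm sinking. I will keep lowering, following the fork's small x arc.

>>> carry_out:
  commands:
    - [[0,2,0,-0.2,0],[0,4,0,-0.5,0],[0,6,0,-0.8,0],[0,8,0,-1,0],[0,10,0,-1.3,0],[0,12,0,-1.6,0],[0,14,0,-1.9,0],[0,16,0,-2.1,0],[0,18,0,-2.3,0],[0,20,0,-2.5,0]]

```text
t: 18.0
eef_pos: [545.4, 186.2, 417.7]
eef_rot: [0.704, 0.066, 0.704, -0.066]
force: [2.2, -0.3, -6.1]
gripper_width: 0.214
```

>>> carry_out:
  commands:
    - [[0,2,0,-0.1,0],[0,4,0,-0.2,0],[0,6,0,-0.3,0],[0,8,0,-0.4,0],[0,10,0,-0.5,0],[0,12,0,-0.6,0],[0,14,0,-0.7,0],[0,16,0,-0.7,0],[0,18,0,-0.8,0],[0,20,0,-0.8,0]]

```text
t: 19.25
eef_pos: [544.7, 186.4, 397.8]
eef_rot: [0.704, 0.066, 0.704, -0.066]
force: [5.1, -1.6, -3.3]
gripper_width: 0.211
```

>>> carry_out:
  commands:
    - [[0,1,0,0.5,0],[0,2,0,1,0],[0,3,0,1.5,0],[0,4,0,2,0],[0,5,0,2.5,0],[0,6,0,3,0],[0,7,0,3.5,0],[0,8,0,4,0],[0,8,0,4,0],[0,8,0,4,0]]

```text
t: 20.5
eef_pos: [548.1, 185.9, 389.3]
eef_rot: [0.703, 0.065, 0.705, -0.066]
force: [-6.6, 0.9, -3.0]
gripper_width: 0.215
```

```bash
python3 - <<'E'
from h import *
shift([548.3,186.3,489],-0.18)
s=robot.grab_frame("side")
print(robot.observe()["wrist_torque"])
cv2.imwrite("pics/i.png",cv2.resize(s["pixels"][120:240,215:365],(750,600),interpolation=cv2.INTER_CUBIC))
E
```

```text
t 20.5 pos [548.1 185.9 389.3] yaw -0.1855 F [-6.62  0.86 -2.96] w 0.215 SHIFT [-99.7   0.4  -0.1] TURN -0.3164305927038315
[ 0.18886878  1.00045376 -0.12807323]
```

View pics/i.png

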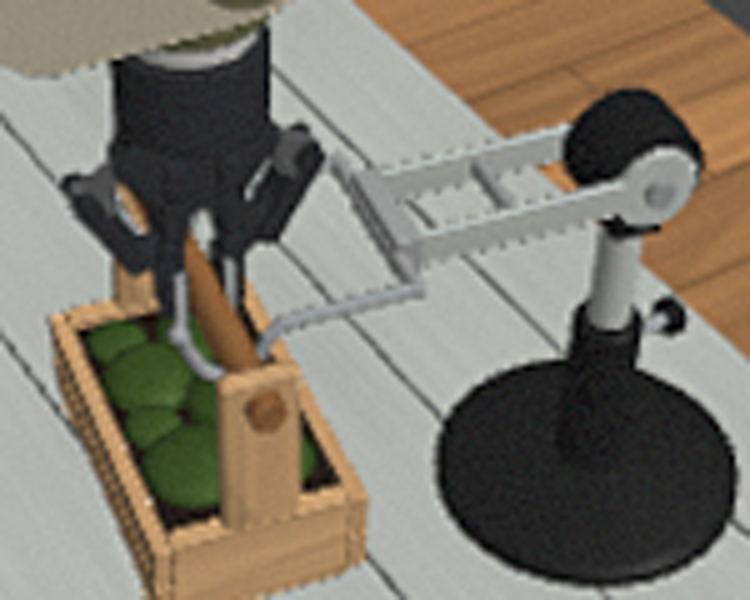

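>>> carry_out:
  commands:
    - [[0,0,0,-0.5,0],[0,0,0,-1,0],[0,0,0,-1.5,0],[0,1,0,-2,0],[0,2,0,-2,0],[0,3,0,-2,0],[0,4,0,-2,0],[0,5,0,-2,0],[0,6,0,-2,0],[0,6,0,-2,0]]

```text
t: 21.8
eef_pos: [546.6, 186.0, 383.7]
eef_rot: [0.704, 0.066, 0.704, -0.066]
force: [2.4, -0.7, -2.1]
gripper_width: 0.212
```

>>> carry_out:
  commands:
    - [[0,2,0,0.3,0],[0,4,0,0.5,0],[0,6,0,0.6,0],[0,8,0,0.7,0],[0,10,0,0.8,0],[0,12,0,0.9,0],[0,13,0,1,0],[0,14,0,1,0],[0,14,0,1,0],[0,14,0,1,0]]

```text
t: 23.05
eef_pos: [547.6, 185.9, 369.8]
eef_rot: [0.704, 0.066, 0.704, -0.066]
force: [4.4, -0.5, -0.6]
gripper_width: 0.217
```

>>> carry_out:
  commands:
    - [[0,0,0,0,0],[0,0,0,0,0],[0,0,0,0,0],[0,0,0,0,0],[0,0,0,0,0],[0,0,0,0,0],[0,0,0,0,0],[0,0,0,0,0],[0,0,0,0,0],[0,0,0,0,0]]

```text
t: 24.3
eef_pos: [547.5, 185.9, 369.7]
eef_rot: [0.704, 0.066, 0.704, -0.066]
force: [4.1, -0.4, 0.2]
gripper_width: 0.212
```

```bash
python3 - <<'E'
from h import *
for i in range(20):
    robot.grab_frame("side");f=robot.observe()["force"];a=f if i==0 else a+f
print(a/20,robot.observe()["eef_pos"],robot.observe()["wrist_torque"])
E
```

```text
[ 3.99878032 -0.55511367 -0.17545637] [547.54089741 185.8617736  369.7414379 ] [-0.11678848 -0.63986097 -0.02423562]
```

>>> carry_out:
  commands:
    - [[0,0,0,0.3,0],[0,0,0,0.6,0],[0,0,0,0.9,0],[0,0,0,1.2,0],[0,0,0,1.4,0],[0,0,0,1.4,0],[0,0,0,1.4,0],[0,0,0,1.4,0],[0,0,0,1.4,0],[0,0,0,1.4,0]]

```text
t: 26.55
eef_pos: [548.5, 185.8, 369.3]
eef_rot: [0.703, 0.065, 0.705, -0.066]
force: [-5.1, 1.6, -1.7]
gripper_width: 0.211
```

```bash
cat > fz.py <<'E'
from h import *
F=[]
for i in range(16):
    robot.grab_frame("side");F.append(robot.observe()["force"])
s=robot.observe();print(np.mean(F,0),s["t"],s["eef_pos"],s["wrist_torque"])
E
python3 fz.py
```

```text
[-5.14889163  1.29358067 -1.91948953] 27.35 [548.51481045 185.76706933 369.28898405] [ 0.18896659  0.82415214 -0.04857519]
```

>>> carry_out:
  commands:
    - [[0,1,0,-0.3,0],[0,2,0,-0.5,0],[0,3,0,-0.7,0],[0,4,0,-0.7,0],[0,5,0,-0.7,0],[0,6,0,-0.7,0],[0,7,0,-0.7,0],[0,8,0,-0.7,0],[0,8,0,-0.7,0],[0,8,0,-0.7,0]]

```text
t: 28.6
eef_pos: [548.4, 185.7, 361.9]
eef_rot: [0.704, 0.066, 0.704, -0.066]
force: [4.5, -1.9, 0.7]
gripper_width: 0.214
```

```bash
python3 fz.py
```

```text
[ 5.08853792 -1.08467577  1.06758817] 29.4 [548.3411841  185.69638536 361.88162038] [-0.14803306 -0.82587985 -0.10544135]
```

>>> carry_out:
  commands:
    - [[0,0,0,0.2,0],[0,0,0,0.4,0],[0,0,0,0.6,0],[0,0,0,0.7,0],[0,0,0,0.7,0],[0,0,0,0.7,0],[0,0,0,0.7,0],[0,0,0,0.7,0],[0,0,0,0.7,0],[0,0,0,0.7,0]]

```text
t: 30.65
eef_pos: [548.8, 185.6, 361.6]
eef_rot: [0.704, 0.066, 0.704, -0.066]
force: [-0.1, -0.8, -0.6]
gripper_width: 0.212
```

```bash
python3 fz.py
```

```text
[-1.67290615  0.00372409 -0.36013123] 31.45 [548.81810969 185.66281943 361.65929577] [-0.04995097  0.47175794 -0.01828641]
```

>>> carry_out:
  commands:
    - [[0,0,0,0,0],[0,0,0,0,0],[18,0,0,0,0],[19,0,0,0,0],[20,0,0,0,0],[21,0,0,0,0],[22,0,0,0,0],[23,0,0,0,0],[24,0,0,0,0],[26,0,0,0,0]]
  grip_force: 20

```text
t: 32.7
eef_pos: [549.0, 185.6, 361.8]
eef_rot: [0.704, 0.066, 0.704, -0.066]
force: [-0.7, -0.3, -0.5]
gripper_width: 0.297
```

>>> carry_out:
  commands:
    - [[28,0,0,0,0],[31,0,0,0,0],[34,0,0,0,0],[38,0,0,0,0],[42,0,0,0,0],[46,0,0,0,0],[50,0,0,0,0],[54,0,0,0,0],[54,0,0,0,0],[54,0,0,0,0]]

```text
t: 33.95
eef_pos: [548.9, 185.6, 361.7]
eef_rot: [0.704, 0.066, 0.704, -0.066]
force: [0.4, 0.1, 0.0]
gripper_width: 0.626
```

```bash
python3 - <<'E'
from h import *
shift([548.3,186.3,489],-0.18)
s=robot.grab_frame("side")
cv2.imwrite("pics/j.png",cv2.resize(s["pixels"][120:240,215:365],(750,600),interpolation=cv2.INTER_CUBIC))
E
```

```text
t 33.95 pos [548.9 185.6 361.7] yaw -0.1858 F [0.39 0.13 0.05] w 0.626 SHIFT [-127.3    0.6   -0.7] TURN -0.3314781025253677
```

View pics/j.png

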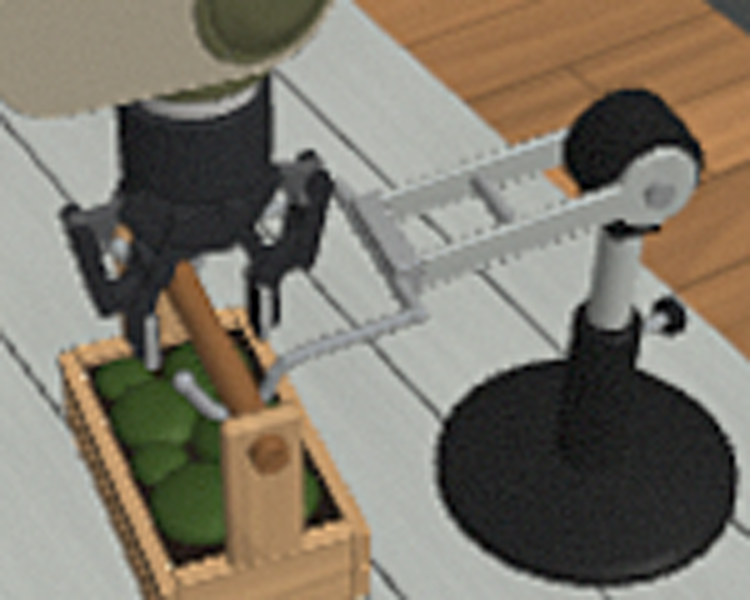

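The planter hangs from both hooks with the fingers clear on both sides. The gripper goes straight up.

>>> carry_out:
  commands:
    - [[54,-4,0,0,0],[54,-12,0,0,0],[54,-24,0,0,0],[54,-38,0,0,0],[54,-54,0,0,0],[54,-72,0,0,0],[54,-90,0,0,0],[54,-108,0,0,0],[54,-124,0,0,0],[54,-130,0,0,0]]

```text
t: 35.25
eef_pos: [548.7, 185.6, 493.3]
eef_rot: [0.705, 0.066, 0.703, -0.065]
force: [-0.5, -0.1, 0.1]
gripper_width: 0.632
```

```bash
python3 - <<'E'
from h import *
f0=robot.grab_frame("side")
for i in range(18):s=robot.grab_frame("side")
d=cv2.absdiff(f0["pixels"],s["pixels"])[120:300,180:365];print("diff",d.mean(),d.max())
shift([548.3,186.3,489],-0.18)
cv2.imwrite("pics/k.png",cv2.resize(s["pixels"][110:250,200:365],(707,600),interpolation=cv2.INTER_CUBIC))
E
```

```text
diff 2.2246146146146146 82
t 36.2 pos [548.9 185.6 491.7] yaw -0.1857 F [ 0.35 -0.52  0.94] w 0.628 SHIFT [ 2.7  0.6 -0.7] TURN -0.3272007212783685
```

View pics/k.png

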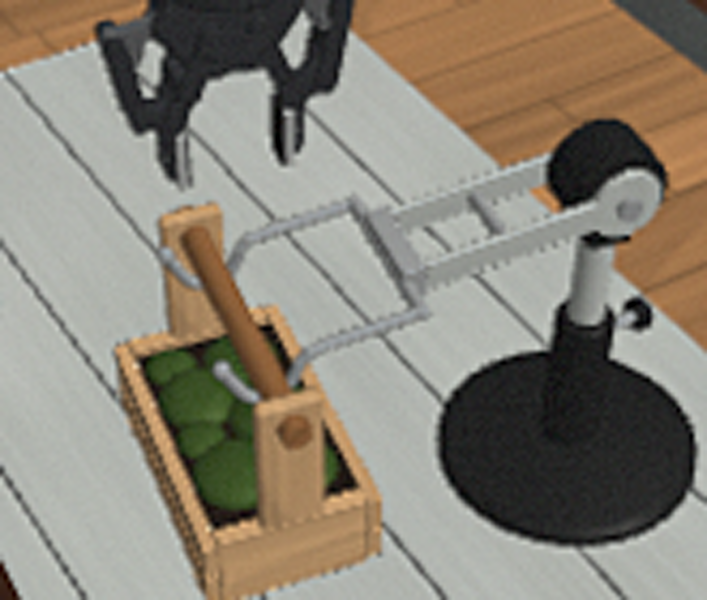

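It hangs level in both hooks with the gripper clear. I will let it settle, check for stillness, and hand in.

>>> carry_out:
  commands:
    - [[54,-10,0,0,0],[54,-20,0,0,0],[54,-30,0,0,0],[54,-30,0,0,0],[54,-30,0,0,0],[54,-30,0,0,0],[54,-30,0,0,0],[54,-30,0,0,0],[54,-30,0,0,0],[54,-30,0,0,0]]

```text
t: 37.45
eef_pos: [548.9, 185.6, 521.7]
eef_rot: [0.704, 0.066, 0.704, -0.066]
force: [1.2, -0.0, -0.2]
gripper_width: 0.629
```

```bash
python3 - <<'E'
from h import *
fs=[robot.grab_frame("side")["pixels"][165:250,215:300].astype(np.float32).mean(2) for _ in range(14)]
for k in(3,6,9,13):print(k,cv2.phaseCorrelate(fs[0],fs[k]),np.abs(fs[0]-fs[k]).max())
f=robot.grab_frame("side")
for n in("bonsai_pot","terrarium","chopstick"):print(n,[(round(r["score"],2),r["point"]) for r in robot.regions_of(f,n)[:1]])
print(robot.observe()["t"])
robot.hand_in()
E
```

```text
3 ((-0.01527778363475818, -0.02972059004233074), 1.0019779949423708) 13.666666
6 ((-0.006281360306488182, -0.002575531158385047), 1.0012899184226989) 12.0
9 ((-0.021133045360343772, -0.001880853932981097), 1.0017255634731717) 17.333334
13 ((-0.01766935019739435, 0.003435664227971813), 1.0038302227891522) 13.333334
bonsai_pot [(0.74, [185.3, 257.1])]
terrarium [(0.63, [176.7, 169.5])]
chopstick [(0.53, [374.7, 323.2])]
38.35
the job is handed in; nothing more can be done
```

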